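# Dispense the glue stick

## Task

Two small lever dispensers stand on the desk: one holds a glue stick, the other a battery. Press down the rubber pad of the glue stick's dispenser so that its gate lifts and the stick rolls out into the catch tray, then let the lever come back up so that the gate is shut again. Do not touch the glue stick or the gates themselves, and leave the other dispenser and the things around it alone.

Things in the scene. Friction and masses are not known exactly. Their poses are not given: they have to be found in the camera images.
- dispenser_glue: White glue stick dispenser fixed to the desk, 220 long x 112 wide, 94 high at the axle ears; both are alike. Origin: centre of its underside. +x runs along its length from the open catch tray (-x end) to the lever pad (+x end), z up. A chute slopes down to the tray, which spans x = -105 to -42 mm and ends in a 36 mm high lip. The lever rocks on a cross axle at x = 20, z = 80 mm.
- dispenser_battery: White battery dispenser fixed to the desk, 220 long x 112 wide, 94 high at the axle ears; both are alike. Origin: centre of its underside. +x runs along its length from the open catch tray (-x end) to the lever pad (+x end), z up. A chute slopes down to the tray, which spans x = -105 to -42 mm and ends in a 36 mm high lip. The lever rocks on a cross axle at x = 20, z = 80 mm.
- lever_glue (a joint): Angle of the glue stick dispenser's lever (rad): 0 at rest with the gate shut, 0.5 with the pad pressed fully down onto its stop. A spring returns it to 0; the pad needs about 3 N to start and 6 N at the stop. Contents can pass the gate above about 0.35.
- lever_battery (a joint): Angle of the battery dispenser's lever (rad): 0 at rest with the gate shut, 0.5 with the pad pressed fully down onto its stop. A spring returns it to 0; the pad needs about 3 N to start and 6 N at the stop. Contents can pass the gate above about 0.35.
- pad_glue (a point): Centre of the top face of the black ribbed rubber pad (36 x 36 x 14 mm) on the glue stick dispenser's lever, 65 mm from the axle, 113 mm above the desk at rest. It then slopes 14 degrees (higher away from the tray); fully pressed it is 32 mm lower, slopes 14 degrees the other way and has shifted 8 mm sideways, away from the tray. A bookshelf overhangs the desk (edge at x = 0.61 m, underside z = 0.475 m).
- pad_battery (a point): Centre of the top face of the black ribbed rubber pad (36 x 36 x 14 mm) on the battery dispenser's lever, 65 mm from the axle, 113 mm above the desk at rest. It then slopes 14 degrees (higher away from the tray); fully pressed it is 32 mm lower, slopes 14 degrees the other way and has shifted 8 mm sideways, away from the tray. A bookshelf overhangs the desk (edge at x = 0.61 m, underside z = 0.475 m).
- gate_glue: Gate of the glue stick dispenser: upright aluminium plate 70 wide x 36 high x 4 thick hanging from the lever over the chute, at x = -40 mm of the dispenser, lower edge 8 mm above the chute floor. Origin: on the lever's axle. It rises about 35 mm when the lever is pressed fully.
- gate_battery: Gate of the battery dispenser: upright aluminium plate 70 wide x 36 high x 4 thick hanging from the lever over the chute, at x = -40 mm of the dispenser, lower edge 8 mm above the chute floor. Origin: on the lever's axle. It rises about 35 mm when the lever is pressed fully.
- tray_glue (a point): Point on the chute floor in the glue stick dispenser's catch tray, under where the stick comes to rest (on the lane's centre line), 91 mm from the dispenser's origin. Chute floor: 102 wide, 23 mm above the desk under the gate, 10 mm at the lip.
- glue_stick: Glue stick with yellow barrel and red cap, 27 diameter x 92 long, 34 g, lying across the chute behind the gate. Origin: centre of its flat barrel end; z along its axis to the cap end.
- battery: Large round battery, black with steel ends, 32 diameter x 62 long, lying across the other dispenser's chute behind its gate. Origin: its centre; y along its axis.
- pawn: Red turned game piece 40 diameter x 74 high standing between the dispensers (bystander). Origin: centre of its underside.
- tape: Roll of tape 92 diameter x 48 high behind on the left (bystander). Origin: centre of its underside.
- note_block: Yellow block of sticky notes 77x77x24 on the right-hand desk near the robot (bystander). Origin: centre of its underside.
- mug: Blue-grey mug 92x127x95 behind on the right (bystander). Origin: centre of its underside.

How it is judged (in metres and radians):
On the way, in this order (a step that is already met when the one before it is completed fails the run):
1. the glue stick dispenser's lever is pressed and its gate lifts (value of joint lever_glue above 0.15 rad), for 0.04 s.
2. the glue stick has rolled past the gate into the catch tray (x of glue_stick in the frame of dispenser_glue below -0.075 m), for 0.1 s.
At the end, for the whole second after the job is handed in: The glue stick lies at rest (under 0.03 m/s) in its dispenser's catch tray (75 to 105 mm from the dispenser's centre towards the lip, its axis less than 45 mm above the desk), both levers are back up (under 0.05 rad), and the battery is still behind its gate (x of glue_stick in the frame of dispenser_glue between -0.105 and -0.075 m and z of glue_stick in the frame of dispenser_glue below 0.045 m and linear speed of glue_stick below 0.03 m/s and value of joint each of lever_glue, lever_battery below 0.05 rad and distance between battery and dispenser_battery below 0.065 m); the robot touches nothing.
It fails at once if the robot touches the glue stick (contact force between any of the fingers, the arm and glue_stick above 0.3 N).
It fails at once if the glue stick is lifted out (height (world z) of glue_stick above 0.08 m).
It fails at once if the robot touches a gate (contact force between any of the fingers, the arm and gate_glue above 0.3 N or contact force between any of the fingers, the arm and gate_battery above 0.3 N).
It fails at once if the battery dispenser's lever is pressed or its battery disturbed (value of joint lever_battery above 0.1 rad or distance of battery from where it was at the start of the episode above 0.03 m).
It fails at once if a bystander is moved (distance of any of pawn, tape, note_block, mug from where it was at the start of the episode above 0.02 m).
It also fails if it takes over 29 s, if anything falls off the work surface, if the arm or the gripper's body presses on something with over 40 N, if the wrist force passes 120 N, or if a joint passes its speed limit or range.

## Robot

A 7-joint arm with a two-finger parallel gripper is mounted at the origin on a cart in front of the work surface, level with it; the furniture and walls round the work are solid. World frame = base frame: x ahead of the robot, y to its left, z up, the work surface at z = 0. Lengths are in m, angles in degrees, forces in N, time in s.
With the tool pointing down it reaches from about 0.425 to 0.875 m from the base axis. Payload 4.7 kg.
Tool frame: the origin (TCP) lies at the very end of the fingers, on their centre line; the grasp point (between the pads) lies 19 mm behind it (pinch_z is the distance from the TCP to the grasp point, in m); z points along the fingers, y is the direction in which the jaws open and shut (so a half turn about z gives the same grasp; the last joint's range is limited). The gripper opens to 87 mm and grips with 3 to 60 N. Pads are 19 mm wide; open, the fingers measure 117 mm over their backs; the gripper's body (75 mm by 190 mm) begins 51 mm behind the grasp point.
Start: joints at [-67.89, 18.392, -4.016, 83.108, 1.295, 78.541, -3.26], TCP at [0.236, 0.606, 0.184] pointing down, gripper open.
Joint ranges: [-163.93, 163.93], [-17.29, 119.83], [-79.2, 71.16], [3.27, 140.29], [-89.18, 269.18], [5.43, 117.66], [-154.24, 154.24]. Speed limits (degrees/s): [147.25, 147.25, 180, 180, 180, 180, 180].

## Interface

Orientations are given as [roll, pitch, yaw] about the fixed x, y, z axes, in that order (R = Rz(yaw) Ry(pitch) Rx(roll)).
In Python, from cell import get_obs, read_camera, camera_params, sign_off, pinch_z gives the robot as it stands.
- The arm moves only by the shell command python3 -m handwheel 'ROWS' [FORCE]. ROWS is JSON, a list of rows, each a list of 5 numbers: the finger opening in m, from 0 to 0.087, then the shift along the tool's x, y, z in m, then the turn about the tool's z in rad. In form: [[jaw, tx, ty, tz, twist], ...]. A call has 1 to 20 rows; each row is the pose to reach, as a shift and turn from the pose commanded when the call began, along the tool's axes at that moment; what a row does not reach only later rows make up. A row lasts 1/10 s, in which the tool goes at most 50 mm and 8.59 degrees, less where a joint would pass 70% of its speed; a pose out of reach is approached as far as the arm can. A call with a gripper value outside its range is refused whole. The fingers move at their own pace and stop on an object; FORCE is the grip in N (left out, the last holds). Time passes only in rows, so rows that repeat a pose let the fingers close. It gives the time, the measured TCP pose, the force and the opening at its end, in the units of the state.
- get_obs(): the state, without advancing time (a new reading comes with each control period).
- read_camera(name): name is "scene" or "top"; returns the picture (480x640x3 uint8, blue, green, red); there is no depth.
- camera_params(name): a dict with "camera_matrix" (3x3 intrinsics, pixels), "R" (3x3) and "t" (3): a world point X has camera coordinates R X + t. Camera axes: x right, y down, z forward; pixel columns grow to the right and rows downward; lengths in m; the calibration is good to about 2 mm. A picture is of the moment at which its call begins. camera_params takes no time and is no camera call.
- sign_off(): hands the job in, once; it reports no verdict.
The state is a dict: "time_s": time; "qpos": joint angles; "joint_velocities": joint speeds; "effort": joint torques, N m; "tool_pos": TCP position; "tool_rot": TCP orientation; "force": force on the tool from outside, world axes, zero at the start; "wrist_torque": the same for the moment, N m; "grip_width": finger opening in m.
Only numpy, scipy, OpenCV 4.12 (cv2) and the standard library are available. Lean on these libraries where they do the work, as an engineer would, in place of code of your own. Each camera call takes 0.05 s, during which the arm holds its last target.

## Working session

There is one attempt and no reset: what is moved stays moved. The work goes in short steps, Python scripts to look and compute and a shell command to move; the robot and the scene stay as the last step left them, time stands still between calls to the robot, and variables do not carry over. Pictures are saved under pics/ and viewed, and the job is handed in when it is done.

```bash
mkdir -p pics; python3 - <<'E'
from cell import *
import cv2
print(get_obs()); print(pinch_z)
for n in("scene","top"):
    cv2.imwrite(f"pics/{n}0.png",read_camera(n)); p=camera_params(n); print(n,p)
E
```

```text
{'time_s': 0.0, 'qpos': array([-67.88992023,  18.43851019,  -4.01572926,  83.17402758,
         1.29622258,  78.54060157,  -3.25950696]), 'joint_velocities': array([-0.05929268, -0.04595962, -0.06672925, -0.03792833, -0.01829334,
        0.06035212, -0.03611633]), 'effort': array([ 3.61251623e-04, -4.91281879e+01, -4.03968450e-01, -3.12522125e+01,
       -6.41973736e-02,  4.37920564e-02,  1.61889789e-04]), 'tool_pos': array([0.23596882, 0.6049917 , 0.1826755 ]), 'tool_rot': array([-1.79892171e+02,  6.84708249e-03,  1.58700582e+02]), 'force': array([-0.78008278, -0.7510829 , -0.25388695]), 'wrist_torque': array([-0.01344561,  0.01668752,  0.00185407]), 'grip_width': 0.0870390861623898}
0.0187
scene {'camera_matrix': array([[590.57566527,   0.        , 318.67040445],
       [  0.        , 590.57566527, 236.96077456],
       [  0.        ,   0.        ,   1.        ]]), 'R': array([[-7.91286970e-01, -6.11444945e-01, -9.98299806e-05],
       [-3.17354727e-01,  4.10836636e-01, -8.54692480e-01],
       [ 5.22638410e-01, -6.76275342e-01, -5.19134620e-01]]), 't': array([0.41882515, 0.22266612, 1.47477557])}
top {'camera_matrix': array([[465.0774289 ,   0.        , 323.68901043],
       [  0.        , 465.0774289 , 242.50196513],
       [  0.        ,   0.        ,   1.        ]]), 'R': array([[ 0.01848957, -0.99957075, -0.02272563],
       [-0.99393911, -0.01591238, -0.10877427],
       [ 0.10836596,  0.02459908, -0.99380667]]), 't': array([0.02088781, 0.52414715, 1.12159132])}
```

View pics/scene0.png

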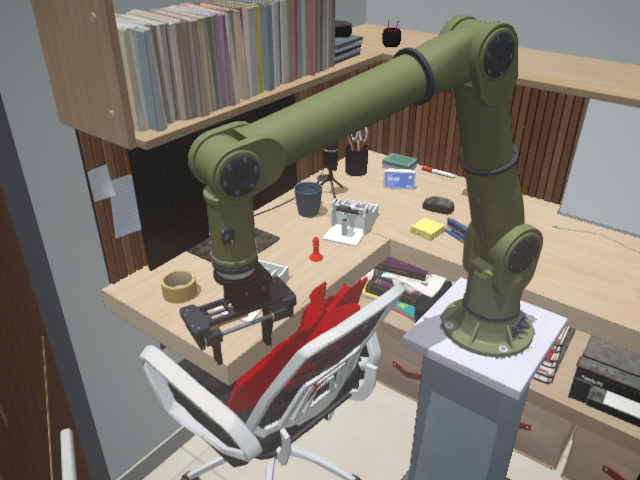

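View pics/top0.png

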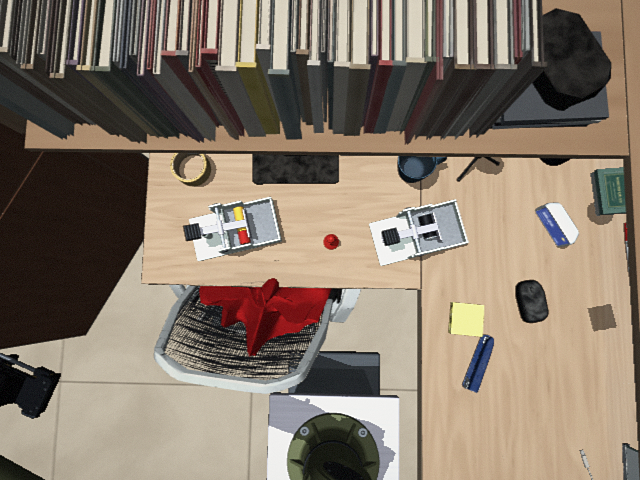

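The top view shows the glue dispenser on the left: pad near (193,232), yellow/red stick near (240,225), tray towards the right. The battery dispenser is on the right, with its pad near (390,237). The pawn is at (331,241). In the scene view the arm partly hides the glue dispenser.

```bash
cat > h.py <<'E'
import numpy as np,cv2
from cell import *
def ray(n,uv,z):
    p=camera_params(n);K,R,t=p["camera_matrix"],p["R"],np.array(p["t"])
    c=-R.T@t; d=R.T@np.linalg.inv(K)@np.array([uv[0],uv[1],1.]); return c+d*(z-c[2])/d[2]
def proj(n,X):
    p=camera_params(n); x=p["R"]@np.array(X)+p["t"]; x=p["camera_matrix"]@x; return x[:2]/x[2]
E
python3 - <<'E'
from h import *
im=cv2.imread("pics/top0.png")
c=im[180:280,170:300]; cv2.imwrite("pics/crop0.png",cv2.resize(c,None,fx=6,fy=5.9,interpolation=cv2.INTER_CUBIC))
sub=im[180:280,170:300]
dark=(sub.max(2)<60).astype(np.uint8)
n,l,s,ce=cv2.connectedComponentsWithStats(dark)
for i in range(1,n):
    if s[i,4]>30: 
        uv=ce[i]+[170,180]; print("dark",s[i],uv,ray("top",uv,.113))
        print(cv2.minAreaRect(np.argwhere(l==i)[:,::-1].astype(np.float32)))
hsv=cv2.cvtColor(sub,cv2.COLOR_BGR2HSV)
for nm,m in(("yel",cv2.inRange(hsv,(20,180,120),(35,255,255))),("red",cv2.inRange(hsv,(0,180,100),(8,255,255)))):
    n,l,s,ce=cv2.connectedComponentsWithStats(m)
    for i in range(1,n):
        if s[i,4]>15: print(nm,s[i],ce[i]+[170,180],ray("top",ce[i]+[170,180],.045))
E
```

```text
dark [15  0 21  6 67] [196.         182.56716418] [0.65076124 0.32918355 0.113     ]
((25.35293960571289, 2.9117648601531982), (4.850712299346924, 20.130456924438477), 75.96376037597656)
dark [ 83   0  47   5 179] [275.91620112 181.50837989] [0.65571512 0.1418365  0.113     ]
((106.0, 2.0), (4.0, 46.0), 90.0)
dark [ 15  44  16  17 125] [192.088 232.184] [0.53365366 0.33260354 0.113     ]
((21.623531341552734, 51.805885314941406), (14.85973834991455, 14.100480079650879), 77.47119140625)
red [ 68  50  12  14 101] [243.22772277 236.99009901] [0.53237841 0.22705862 0.045     ]
```

View pics/crop0.png

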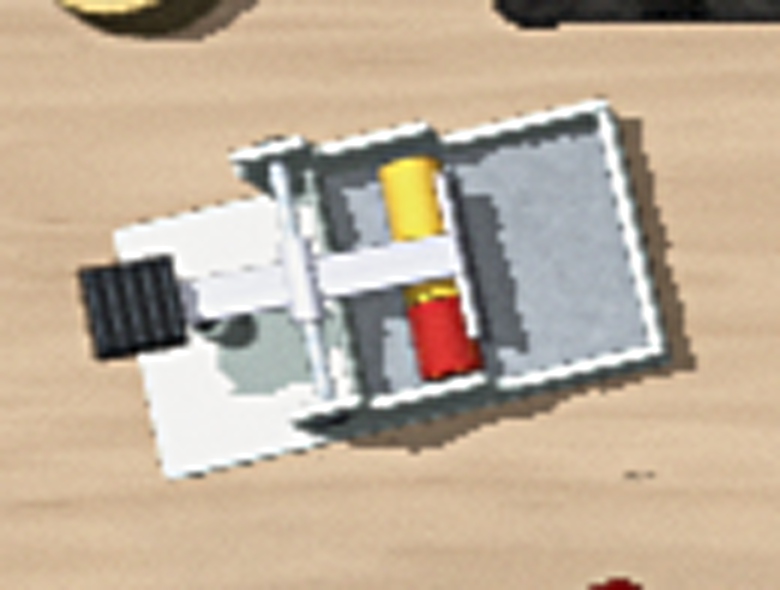

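```bash
python3 - <<'E'
from h import *
for nm,c,z in(("padcentre",(133,307),.113),("axle",(300,283),.08),("axA",(275,165),.08),("axB",(325,395),.08),("gate mid",(463,252),.06),("baseL",(115,235),.006),("baseR",(165,475),.006),("lipL",(603,103),.036),("lipR",(662,355),.036),("pad1",(80,270),.116),("pad2",(98,358),.116),("pad3",(172,256),.107),("pad4",(188,344),.107)):
    uv=(170+c[0]/6,180+c[1]/5.9); print(nm,np.round(uv,1),np.round(ray("top",uv,z),3))
for z in np.arange(.184,.7,.05): print(round(z,3),np.round(proj("scene",(.236,.605,z)),0))
for p in [(.61,0,.475),(.61,.3,.475),(.61,.6,.475)]: print(proj("scene",p),proj("top",p))
p=camera_params("scene");print((p["R"]@np.array([.236,.605,.5])+p["t"])[2])
E
```

```text
padcentre [192.2 232. ] [0.534 0.332 0.113]
axle [220. 228.] [0.549 0.276 0.08 ]
axA [215.8 208. ] [0.597 0.289 0.08 ]
axB [224.2 246.9] [0.504 0.265 0.08 ]
gate mid [247.2 222.7] [0.566 0.216 0.06 ]
baseL [189.2 219.8] [0.579 0.375 0.006]
baseR [197.5 260.5] [0.475 0.349 0.006]
lipL [270.5 197.5] [0.634 0.164 0.036]
lipR [280.3 240.2] [0.527 0.137 0.036]
pad1 [183.3 225.8] [0.548 0.353 0.116]
pad2 [186.3 240.7] [0.513 0.344 0.116]
pad3 [198.7 223.4] [0.555 0.32  0.107]
pad4 [201.3 238.3] [0.52  0.312 0.107]
0.184 [244. 366.]
0.234 [242. 346.]
0.284 [240. 324.]
0.334 [238. 301.]
0.384 [236. 278.]
0.434 [234. 253.]
0.484 [232. 226.]
0.534 [229. 198.]
0.584 [227. 168.]
0.634 [224. 137.]
0.684 [221. 104.]
[294.27337492  93.07709131] [337.5780894 155.5328221]
[209.99396808 125.51299896] [144.5452726  153.34983079]
[ 95.74897552 169.48150997] [-44.58684076 151.2109522 ]
0.9294043406285528
```

Lip and base corners give a length of 0.218 m against the stated 0.220 and a yaw of about 104°. The pad centre is at about (0.534, 0.334, 0.113), allowing for a 4 mm spread between estimates. I'll close the fingers and move above the pad at the present height, a little towards the robot for shelf clearance.

```bash
python3 -m handwheel '[[0,-0.02,-0.008,0,0.05],[0,-0.04,-0.016,0,0.12],[0,-0.06,-0.023,0,0.2],[0,-0.08,-0.031,0,0.28],[0,-0.1,-0.039,0,0.36],[0,-0.12,-0.047,0,0.44],[0,-0.14,-0.054,0,0.52],[0,-0.16,-0.062,0,0.6],[0,-0.18,-0.07,0,0.68],[0,-0.2,-0.078,0,0.76],[0,-0.22,-0.086,0,0.84],[0,-0.24,-0.093,0,0.92],[0,-0.26,-0.101,0,0.955],[0,-0.28,-0.109,0,0.955],[0,-0.3,-0.117,0,0.955],[0,-0.31,-0.121,0,0.955],[0,-0.31,-0.121,0,0.955]]' 10
python3 - <<'E'
from h import *
print(get_obs())
for n in("scene","top"): cv2.imwrite(f"pics/{n}1.png",read_camera(n))
E
```

```text
time_s: 1.8
tool_pos: [0.4829, 0.3777, 0.1837]
tool_rot: [180.0, 0.1, 103.7]
force: [-1.0, -0.1, 0.3]
grip_width: 0.0007
{'time_s': 1.8, 'qpos': array([-51.11652297,  13.8287522 ,  12.62147361,  89.24029606,
        -3.01193162,  77.27542568, -24.45610664]), 'joint_velocities': array([-1.69263573, -0.02895292, -2.31787992,  0.06319206, -1.1668344 ,
        0.10876513, -1.08773574]), 'effort': array([ 1.77145586e-01, -4.35280967e+01,  1.99651681e+00, -3.11374140e+01,
       -3.98419378e-02, -1.50873105e-02,  1.47480620e-01]), 'tool_pos': array([0.48285957, 0.37770182, 0.18374467]), 'tool_rot': array([1.79981377e+02, 5.30336588e-02, 1.03729243e+02]), 'force': array([-1.04666374, -0.14555605,  0.26460395]), 'wrist_torque': array([-0.06994865,  0.03810071, -0.00401597]), 'grip_width': 0.0007179215621247476}
```

View pics/scene1.png

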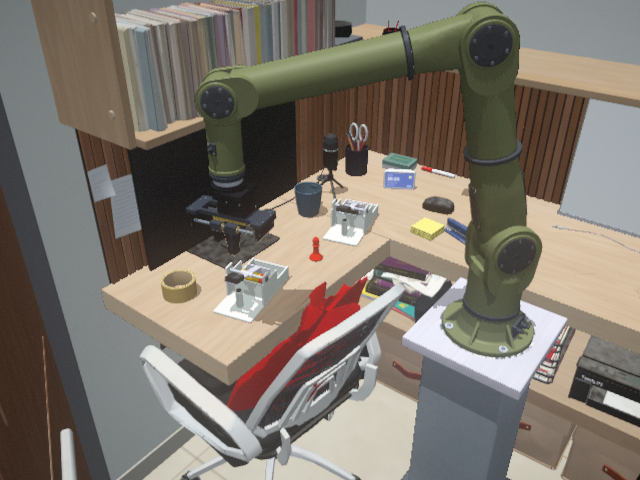

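View pics/top1.png

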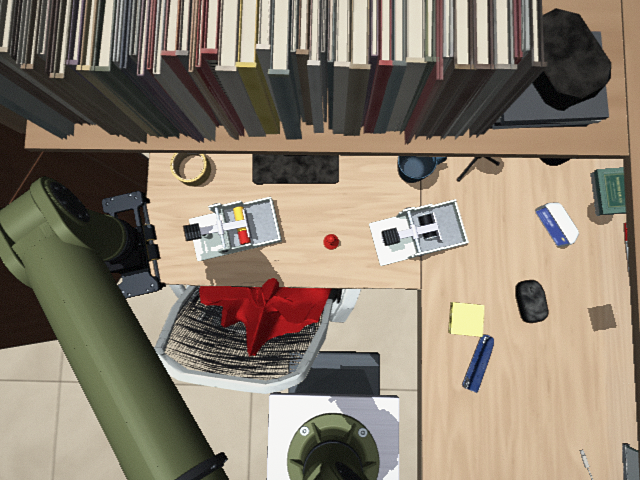

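The dispenser is now clear in both views. The pad is near (236,278) in scene and (193,232) in top. The gripper is left of it in the top view. I'll cross-check the pad with both views and measure the wrist's clearance from the shelf.

```bash
python3 - <<'E'
from h import *
im=cv2.imread("pics/scene1.png")
cv2.imwrite("pics/crop1.png",cv2.resize(im[240:330,205:300],None,fx=6.3,fy=6.3,interpolation=cv2.INTER_CUBIC))
for X in [(.534,.334,.113),(.534,.332,.113),(.534,.3365,.113)]: print(proj("scene",X),proj("top",X))
print("tcp",proj("top",(.483,.378,.184)),proj("scene",(.483,.378,.184)))
for z in (.53,.56,.59,.62): print(z,proj("top",(.483,.378,z)),proj("scene",(.483,.378,z)))
im=cv2.imread("pics/top1.png")
cv2.imwrite("pics/crop1t.png",cv2.resize(im[140:320,0:240],None,fx=3.3,fy=3.3))
E
```

```text
[235.08533327 274.67763169] [191.49588327 232.0262046 ]
[235.65327647 274.3129877 ] [192.35446232 232.03948949]
[234.37393218 275.13438181] [190.42276993 232.00960019]
tcp [159.94888151 250.89128179] [235.19023931 265.89461464]
0.53 [ 68.61764686 228.62381771] [222.6403423  124.26566168]
0.56 [ 55.97708639 225.54192325] [221.37233297 109.95583635]
0.59 [ 42.07374177 222.15214944] [220.07042984  95.2635104 ]
0.62 [ 26.70843721 218.40593525] [218.73325553  80.17313976]
```

View pics/crop1.png

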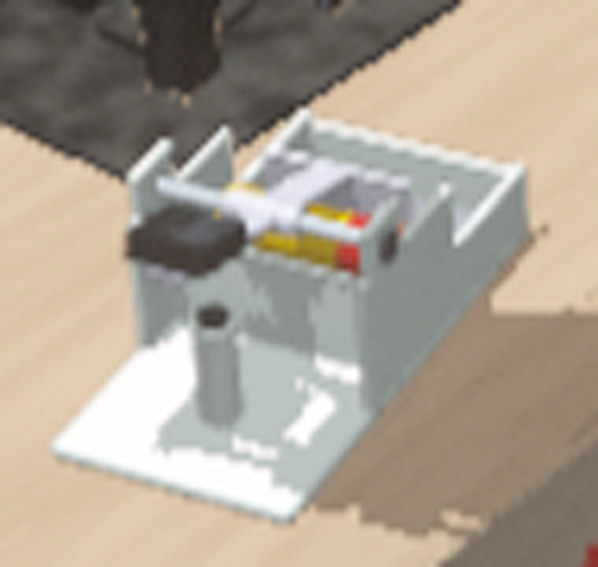

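View pics/crop1t.png

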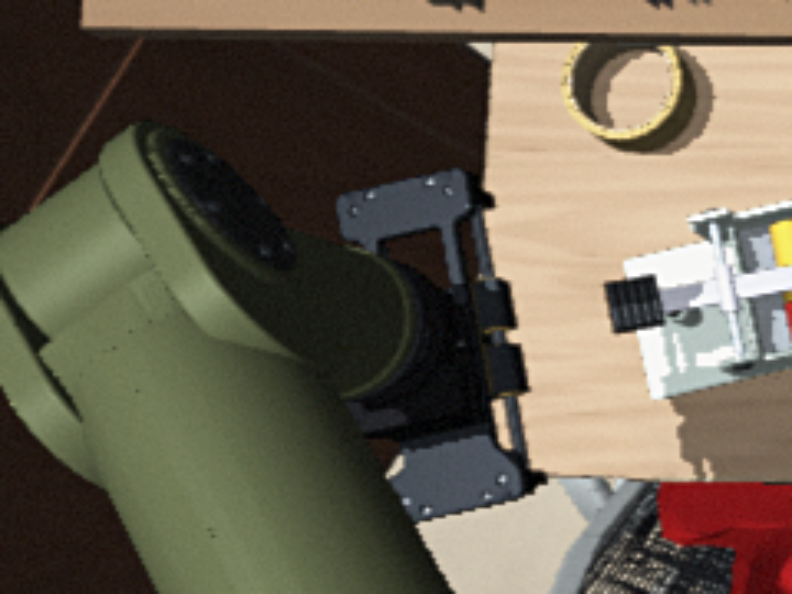

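Both views agree on the pad to within about 2 px. The wrist housing reaches about 0.058 m beyond the tool axis in x, so at x = 0.527 the shelf clearance is about 2 cm. Next I move over the pad and down to just above it.

```bash
python3 -m handwheel '[[0,-0.01,0.007,0,0],[0,-0.02,0.014,0,0],[0,-0.03,0.021,0,0],[0,-0.04,0.028,0,0],[0,-0.047,0.033,0,0],[0,-0.047,0.033,0.015,0],[0,-0.047,0.033,0.03,0],[0,-0.047,0.033,0.045,0],[0,-0.047,0.033,0.052,0],[0,-0.047,0.033,0.052,0]]'
python3 - <<'E'
from h import *
for n in("scene","top"): cv2.imwrite(f"pics/{n}2.png",read_camera(n))
a=cv2.imread("pics/scene2.png")[60:330,150:330];b=cv2.imread("pics/top2.png")[140:300,80:300]
cv2.imwrite("pics/c2.png",np.hstack([cv2.resize(a,(390,585)),cv2.resize(b,(405,295)) if 0 else cv2.copyMakeBorder(cv2.resize(b,(405,295)),0,290,0,0,0)]))
E
```

```text
time_s: 2.9
tool_pos: [0.5229, 0.3424, 0.1296]
tool_rot: [-179.8, 0.1, 104.0]
force: [0.3, -0.1, -0.3]
grip_width: 0.0007
```

View pics/c2.png

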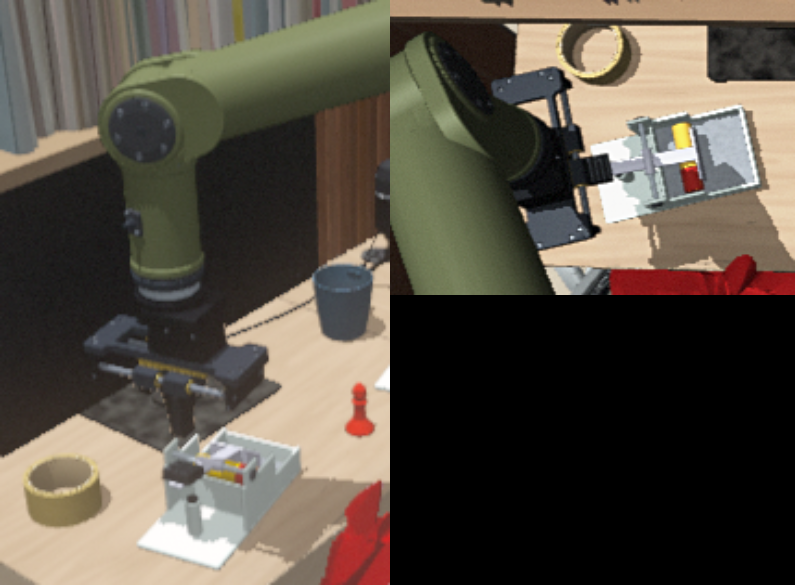

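The fingertips are just above the pad and slightly to the robot's side. The wrist is clear of the shelf edge. I'll shift 6 mm in tool y and press.

```bash
python3 -m handwheel '[[0,0,0.006,0,0],[0,0,0.006,0.008,0],[0,0,0.006,0.016,0],[0,0,0.006,0.024,0],[0,0,0.006,0.032,0],[0,0,0.006,0.038,0],[0,0,0.006,0.042,0],[0,0,0.006,0.042,0],[0,0,0.006,0.042,0],[0,0,0.006,0.042,0]]'
python3 - <<'E'
from h import *
for n in("scene","top"): cv2.imwrite(f"pics/{n}3.png",read_camera(n))
a=cv2.imread("pics/scene3.png")[220:330,200:300];b=cv2.imread("pics/top3.png")[180:280,170:300]
cv2.imwrite("pics/c3.png",np.hstack([cv2.resize(a,(390,429)),cv2.copyMakeBorder(cv2.resize(b,(405,312)),0,117,0,0,0)]))
E
```

```text
time_s: 4.0
tool_pos: [0.5305, 0.3443, 0.0902]
tool_rot: [180.0, -0.0, 104.0]
force: [0.6, -0.1, 0.2]
grip_width: 0.0002
```

View pics/c3.png

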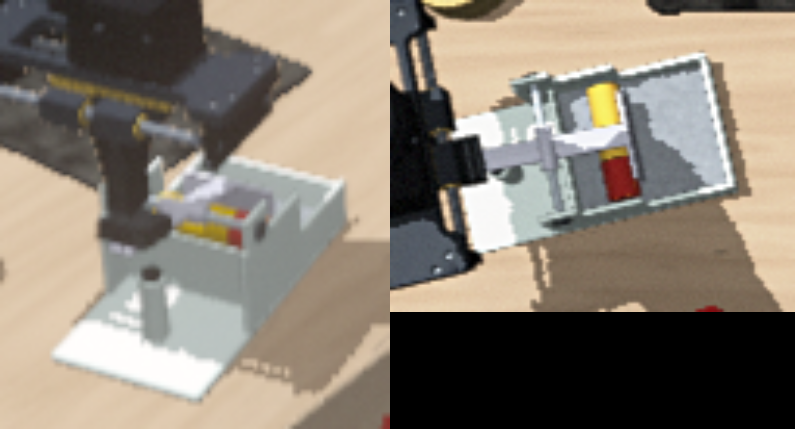

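```bash
python3 - <<'E'
from h import *
a=cv2.imread("pics/scene3.png");o=cv2.imread("pics/scene1.png");b=cv2.imread("pics/top3.png");t=cv2.imread("pics/top0.png")
s=lambda i,y,x:cv2.resize(i[y:y+66,x:x+88],(400,300),interpolation=cv2.INTER_CUBIC)
cv2.imwrite("pics/c3b.png",np.vstack([np.hstack([s(o,245,205),s(a,245,205)]),np.hstack([s(t,195,175),s(b,195,175)])]))
print(proj("scene",(.5305,.3443,.0902)),proj("top",(.5305,.3443,.0902)))
E
```

```text
[233.84364973 284.55892449] [190.03977821 234.69596133]
```

View pics/c3b.png

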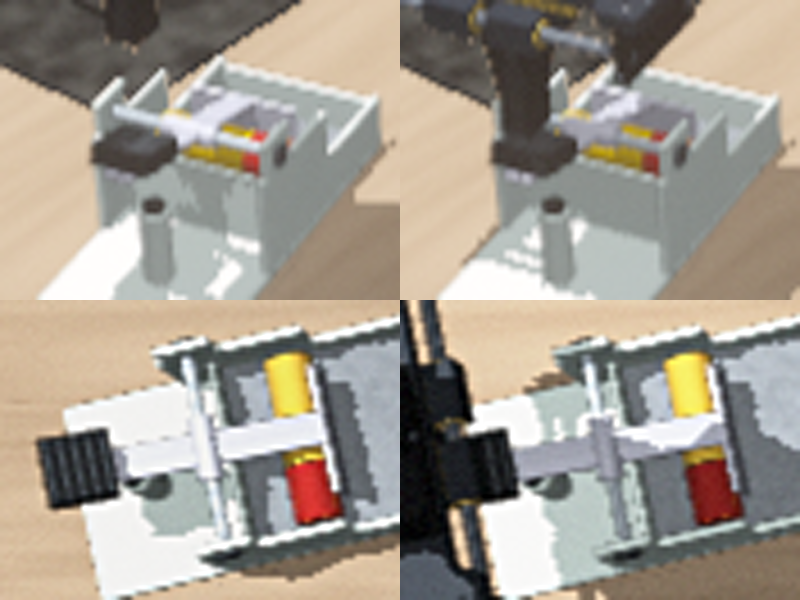

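The lever has not moved and the force is about 0, although the TCP reads 0.090. In the scene pictures the finger end sits about 20 mm higher than the reported TCP. In scene1 it appears at row 254 against a predicted 266. The tips are therefore only just reaching the pad top now. Their xy still lies over the pad, so I'll go on down in small steps and watch the force.

```bash
python3 -m handwheel '[[0,0,0,0.003,0],[0,0,0,0.006,0],[0,0,0,0.008,0],[0,0,0,0.008,0]]'
python3 - <<'E'
from h import *
a=read_camera("scene");cv2.imwrite("pics/scene4.png",a);o=cv2.imread("pics/scene3.png")
s=lambda i,y,x:cv2.resize(i[y:y+66,x:x+88],(400,300),interpolation=cv2.INTER_CUBIC)
cv2.imwrite("pics/c4.png",np.hstack([s(o,245,205),s(a,245,205)]))
print(get_obs()["force"],get_obs()["tool_pos"])
for n,X in(("scene2",(.5229,.3424,.1296)),("scene1",(.4829,.3777,.1837)),("scene0",(.236,.605,.183))): print(n,proj("scene",X))
E
```

```text
time_s: 4.5
tool_pos: [0.5299, 0.3438, 0.0812]
tool_rot: [-179.9, 0.0, 104.0]
force: [-0.0, -0.4, 0.4]
grip_width: 0.0006
[-0.48429368  0.67490022  0.91886517] [0.53006938 0.34394986 0.08145351]
scene2 [235.41165126 272.26085748]
scene1 [235.32149492 265.95892701]
scene0 [244.24663478 366.47953629]
```

View pics/c4.png

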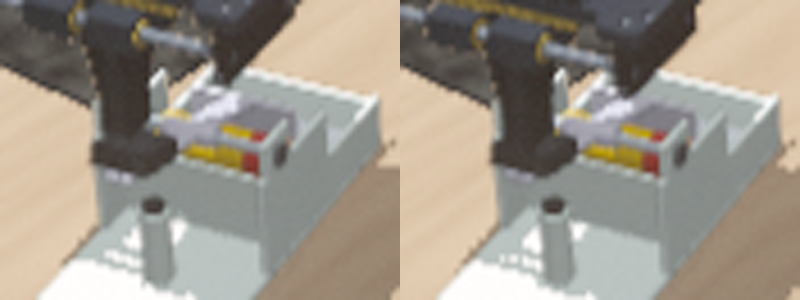

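```bash
python3 - <<'E'
from h import *
def s(n,y=250,x=218,h=36,w=36):
    i=cv2.imread(f"pics/{n}.png")[y:y+h,x:x+w].astype(float); i=255*(np.clip(i/110,0,1))**.6
    return cv2.resize(i.astype(np.uint8),(390,390),interpolation=cv2.INTER_NEAREST)
cv2.imwrite("pics/c4b.png",np.hstack([s("scene3"),s("scene4")]))
cv2.imwrite("pics/c4c.png",np.hstack([s("scene2",240,215,45,45),s("scene1",230,215,45,45)]))
E
```

```text
(no output)
```

View pics/c4b.png

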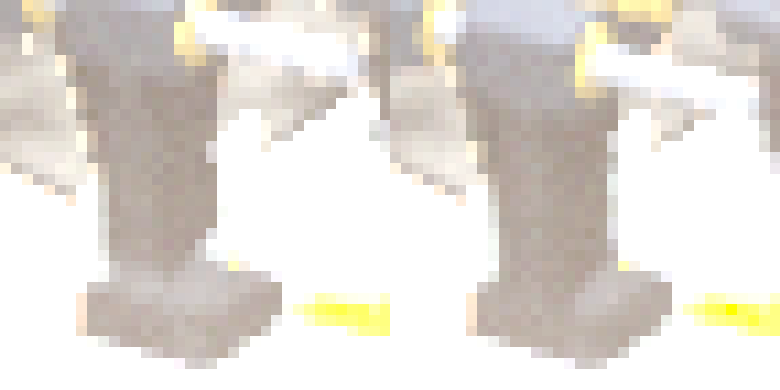

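View pics/c4c.png

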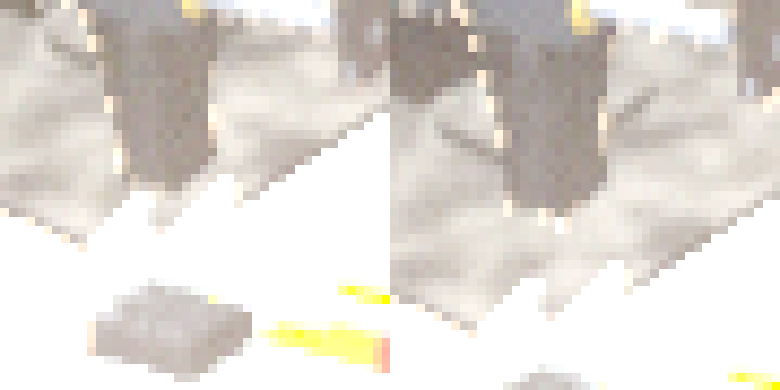

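With the contrast raised, the finger end in scene4 sits at about (232,278), right on the pad's top face. It is consistently about 11 px above the reported TCP. The top view also fits a height offset of about 24 mm and does not fit an xy one. Continuing down.

```bash
python3 -m handwheel '[[0,0,0,0.004,0],[0,0,0,0.008,0],[0,0,0,0.01,0],[0,0,0,0.01,0]]'
python3 - <<'E'
from h import *
cv2.imwrite("pics/scene5.png",read_camera("scene"));cv2.imwrite("pics/top5.png",read_camera("top"))
def s(n,y=250,x=218,h=36,w=36):
    i=cv2.imread(f"pics/{n}.png")[y:y+h,x:x+w].astype(float); i=255*(np.clip(i/110,0,1))**.6
    return cv2.resize(i.astype(np.uint8),(390,390),interpolation=cv2.INTER_NEAREST)
cv2.imwrite("pics/c5.png",np.hstack([s("scene4"),s("scene5")]))
print(get_obs()["force"],get_obs()["tool_pos"])
E
```

```text
time_s: 4.95
tool_pos: [0.5302, 0.3448, 0.0719]
tool_rot: [180.0, -0.0, 104.0]
force: [-0.7, 1.6, 2.9]
grip_width: 0.0006
[0.36487158 0.47862569 2.62178091] [0.53032236 0.34420765 0.07198919]
```

View pics/c5.png

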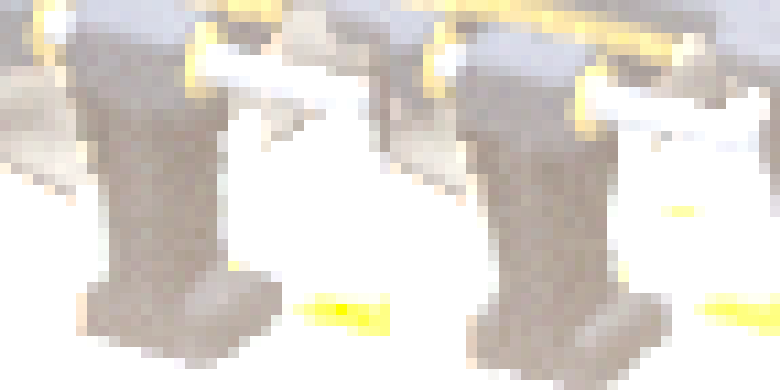

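Contact: 2.7 N on the tool, and the pad has begun to sink. Continue the press.

```bash
python3 -m handwheel '[[0,0,0,0.005,0],[0,0,0,0.01,0],[0,0,0,0.015,0],[0,0,0,0.02,0],[0,0,0,0.02,0],[0,0,0,0.02,0]]'
python3 - <<'E'
from h import *
cv2.imwrite("pics/scene6.png",read_camera("scene"));cv2.imwrite("pics/top6.png",read_camera("top"))
s=lambda i,y,x:cv2.resize(cv2.imread(f"pics/{i}.png")[y:y+75,x:x+100],(400,300),interpolation=cv2.INTER_CUBIC)
cv2.imwrite("pics/c6.png",np.hstack([s("scene6",240,205),s("top6",190,190)]))
print(get_obs()["force"],get_obs()["tool_pos"])
E
```

```text
time_s: 5.65
tool_pos: [0.53, 0.3455, 0.0521]
tool_rot: [180.0, -0.1, 104.0]
force: [-1.9, 4.1, 5.5]
grip_width: 0.0008
[-1.521853    4.09400881  4.37420637] [0.53000525 0.34548535 0.05226027]
```

View pics/c6.png

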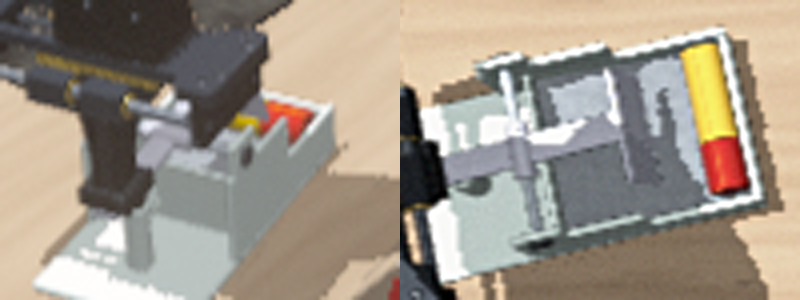

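The gate has lifted and the stick lies against the lip. Now I lift off, slowly at first so that the lever follows.

```bash
python3 -m handwheel '[[0,0,0,0,0],[0,0,0,0,0],[0,0,0,-0.005,0],[0,0,0,-0.01,0],[0,0,0,-0.015,0],[0,0,0,-0.02,0],[0,0,0,-0.025,0],[0,0,0,-0.03,0],[0,0,0,-0.04,0],[0,0,0,-0.055,0],[0,0,0,-0.07,0],[0,0,0,-0.085,0],[0,0,0,-0.085,0],[0,0,0,-0.085,0],[0,0,0,-0.085,0]]'
python3 - <<'E'
from h import *
cv2.imwrite("pics/scene7.png",read_camera("scene"));cv2.imwrite("pics/top7.png",read_camera("top"))
s=lambda i,y,x:cv2.resize(cv2.imread(f"pics/{i}.png")[y:y+75,x:x+100],(400,300),interpolation=cv2.INTER_CUBIC)
cv2.imwrite("pics/c7.png",np.vstack([np.hstack([s("scene7",240,205),s("top7",190,190)]),np.hstack([s("top0",195,365),s("top7",195,365)])]))
print(get_obs()["force"],get_obs()["tool_pos"])
im=cv2.imread("pics/top7.png");hsv=cv2.cvtColor(im,cv2.COLOR_BGR2HSV);m=cv2.inRange(hsv,(0,150,80),(35,255,255));m[:, :255]=0;m[:,285:]=0;m[:190]=0;m[245:]=0
uv=cv2.minAreaRect(np.argwhere(m>0)[:,::-1].astype(np.float32))[0];P=ray("top",uv,.03)
c=np.array([.5537,.256]);print(P,(P[:2]-c)@np.array([-.242,.97]))
E
```

```text
time_s: 7.25
tool_pos: [0.5298, 0.3438, 0.1361]
tool_rot: [-179.9, 0.0, 104.0]
force: [-0.1, 0.3, -0.3]
grip_width: 0.0003
[-0.52074674 -0.30003304 -0.75907708] [0.52968122 0.34370347 0.13582013]
[0.58075892 0.16950061 0.03      ] -0.09045267022553997
```

View pics/c7.png

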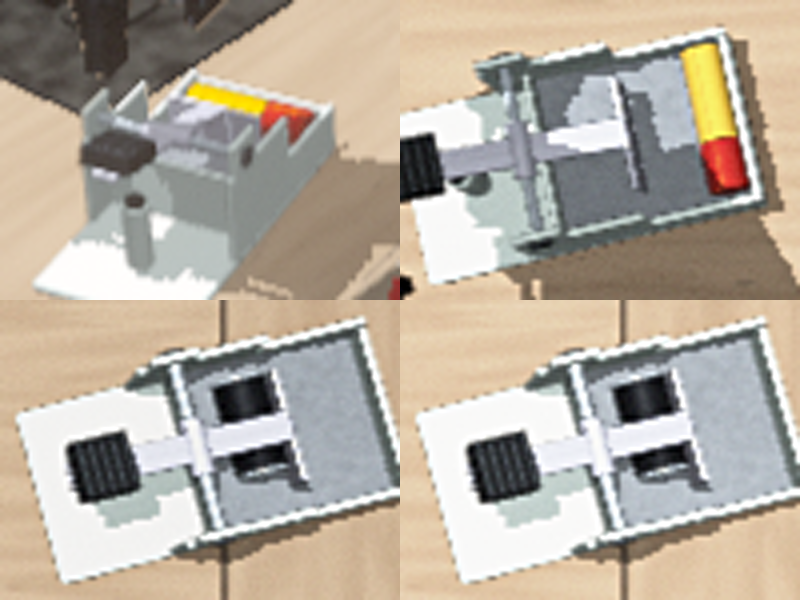

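The stick is in the tray at x ≈ -0.090 m. The lever is back up with the gate shut, the battery dispenser is unchanged and the tool is clear. Handing in.

```bash
python3 -c "
from cell import *
sign_off()"
```

```text
the job is handed in; nothing more can be done
```

I pressed the glue dispenser's pad with closed fingers. The gate lifted, the stick rolled against the tray lip, and I then raised the tool clear. I handed the job in at about 7.3 s.

**Last checks:**
- The stick's measured position is x ≈ -0.090 m in the dispenser frame, inside the -0.105 to -0.075 m band.
- In both pictures the pad is back up and the gate shut.
- The battery dispenser looks the same as at the start.
- The force on the tool is about 0 N. The highest reading I saw while pressing was about 7 N.
- I checked the bystanders only in passing, not by measurement; the tool stayed clear of them.

**What disagreed:** In the pictures the fingertips were about 24 mm higher than the reported TCP. Contact came at a TCP reading of about 0.075 m, where I expected about 0.115 m. I went down in small steps, watching the force and the pictures, and did not rely on the reported height. I did not find the cause. The two views placed the pad along the lever to within about 4 mm.

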